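# Load a water-filter cartridge past the sprung flap of the coffee bar's filter unit

## Robot

A 6-joint arm with a two-finger parallel gripper is mounted at the origin on the work surface. World frame = base frame: x ahead of the robot, y to its left, z up, the work surface at z = 0. Lengths are in m, angles in rad, forces in N, time in s.
With the tool pointing down it reaches from about 0.35 to 0.775 m from the base axis. Payload 7.3 kg.
Tool frame: the origin (TCP) lies on the centre line of the jaws, within the pads' length; the fingertips stand 17 mm ahead of it and the grasp point (between the pads) lies 2 mm behind it (robot.tip_extent is the distance from the TCP to the fingertips, in m); z points along the fingers, y is the line along which they close (so a half turn about z gives the same grasp; the last joint's range is limited). The gripper opens to 92 mm and grips with 3 to 60 N. Pads are 19 mm wide; open, the fingers measure 130 mm over their backs; the gripper's body (75 mm by 190 mm) begins 47 mm behind the grasp point.
Start: joints at [-1.398, 0.342, 1.524, -0, 1.275, -0.146], TCP at [0.165, -0.499, 0.244] pointing down, gripper open.
Joint ranges: [-2.53, 2.53], [-0.77, 2.02], [0.04, 2.7], [-1, 4.14], [0.28, 2.66], [-3.11, 3.11]. Speed limits (rad/s): [2.57, 2.57, 3.14, 3.14, 3.14, 3.14].

## Interface

Orientations are given as [roll, pitch, yaw] about the fixed x, y, z axes, in that order (R = Rz(yaw) Ry(pitch) Rx(roll)).
In Python, from cell import robot gives the robot as it stands.
- The arm moves only by the tool step_arm, never from a script. Its argument "motion" is a list of rows, each a list of 2 entries, a list of its own where there are three numbers: the shift along the tool's x, y, z in units of 60 mm (1.0 is 60 mm), then the turn about the tool's z in rad. In form: [[[x, y, z], spin], ...]. A call has 1 to 10 rows; each row is the pose to reach, as a shift and turn from the pose commanded when the call began, along the tool's axes at that moment; what a row does not reach only later rows make up. A row lasts 1/8 s, in which the tool goes at most 62.5 mm and 10.7 degrees, less where a joint would pass 70% of its speed; a pose out of reach is approached as far as the arm can. A call with a gripper value outside its range is refused whole. "hand" is the closure in counts, from 0 (fully open) to 255 (shut), set as the call begins (left out, the last holds). The fingers move at their own pace and stop on an object; "squeeze" is the grip in N (left out, the last holds). Time passes only in rows, so rows that repeat a pose let the fingers close. It gives the time, the measured TCP pose, the force, the opening and the grip force at its end, in the units of the state.
- robot.observe(): the state, without advancing time (a new reading comes with each control period).
- robot.read_camera(name): name is "scene" or "top" or "wrist"; returns a dict with "pixels" (400x640x3 uint8, red, green, blue), "intrinsics" (3x3 intrinsics, pixels), "k1" (the pictures are not rectified: a ray, as slopes to the right and down, at radius r is drawn at 1 + k1 r^2 times it, then the intrinsics apply), "xyz" and "rotation" of the camera in the world; the wrist camera has in their place "T_tool_cam" (4x4, takes a point from camera to tool coordinates, whose origin is the TCP and whose axes are the flange's). Camera axes: x right, y up, looking along -z (the intrinsics and any distortion apply to the point x, -y, -z); pixel columns grow to the right and rows downward; lengths in m; the calibration is good to about 2 mm. A picture is of the moment at which its call begins: read the wrist's pose just before it. There is no depth.
- robot.hand_in(): hands the job in; it is judged then, once.
The state is a dict: "time": time; "qpos": joint angles; "qvel": joint speeds; "joint_efforts": joint torques, N m; "tool_pos": TCP position; "tool_rot": TCP orientation; "contact_force": force on the tool from outside, world axes, zero at the start; "torque": the same for the moment, N m; "opening": finger opening in m; "grip_force": force on a finger pad.
Only numpy, scipy, OpenCV 4.12 (cv2) and the standard library are available. Lean on these libraries where they do the work, as an engineer would, in place of code of your own. Each camera call takes 0.05 s, during which the arm holds its last target. There are 200 camera calls.

## Task

Load the blue water-filter cartridge into the grey filter unit: push the unit's sprung orange flap open with the cartridge, feel gently for the hidden socket below (it floats from side to side), and press the cartridge fully home before letting go, so that the flap springs shut around its handle. Never force it: no hard pushing against the unit. Leave the grey spent cartridge and everything else on the counter where they are.

Things in the scene. Friction and masses are not known exactly. Their poses are not given: they have to be found in the camera images.
- new_cartridge: Blue cartridge, 0.18 to 0.35 kg, upright in one of the stand's two holes (which one varies). Origin: centre of the foot's underside, z up. From below: round white foot, diameter 17 mm, 22 mm high, end bevelled 1 mm; block 36 (x) x 60 (y) x 50 mm at z 22 to 72; flat handle 26 (x) x 10 (y) x 110 mm at z 72 to 182. The same after a half turn about z.
- new_cartridge_grip (a point): Grip point on the blue handle, 160 mm above the cartridge's origin, 22 mm below its top, axes as the cartridge's. Pinch here from above across the 10 mm (fingers closing along y), firmly: 40 to 60 N does no harm and keeps it from turning in the grip.
- spent_cartridge: A grey cartridge of the same shape and size in the other hole of the stand, its handle's top 190 mm above the counter: carry the blue one around it or over it. Leave it there.
- stand: Fixed wooden block 110 (x) x 240 (y) x 30 mm, origin at the centre of its underside, with two holes 22 mm square and 25 mm deep at y = -60 and +60 mm. A cartridge's block rests on its top, so its origin is 8 mm above the counter; lift it 25 mm and more to clear the hole.
- unit: Fixed grey filter unit with a bay open to the top. Origin on the counter under the bay's middle; top at z = 136 mm; outside x -86 to +52, y -88 to +88 mm. Bay inside: x -36 to +22, y -50 to +50 mm. The cartridge goes in upright at x = 0, its y along the unit's y (either way round). Pushing it against the unit with over 30 N breaks the socket; 5 to 10 N is plenty.
- bay_floor (a point): Middle of the bay's floor, 30 mm above the unit's origin, axes as the unit's. The floor is a black carriage with a socket 24.5 (x) x 20 (y) mm, over 22 mm deep. It is at x = 0 but stiffly at an unknown y from -14 to +14 mm, not measured: flap held open, touch the foot down lightly at one y after another until it goes in. The floor yields 1 mm per 4 N, for 8 mm, then is rigid.
- bay_mouth (a point): Centre of the bay's mouth, 136 mm above the unit's origin, level with its top; axes as the unit's. Fully home, the cartridge's block rests on the carriage with its origin 8 mm above the counter (30 mm when the foot stands on the carriage beside the socket).
- flap (a joint): Angle of the orange flap: 0 shut (level, 1 mm below the unit's top), growing to 1.5 at most as its free end swings down into the bay. A spring shuts it (0.05 N m when shut, 0.15 at 1.25 rad). The foot passes its notch; the wider block pushes it to about 1.25 rad and is pushed to +x with about 3 N; it shuts around the handle only when the cartridge is fully home.
- flap_hinge (a point): Middle of the flap's hinge line (along the unit's y), at x = -34, z = 133.5 mm of the unit; axes as the unit's. The flap is a fork, 54 mm long from hinge to free edge (+x), 96 mm wide, 3 mm thick, with a notch 48 mm wide from 13 mm off the hinge to the free edge, where the handle stands.
- cup: White mug on the counter, 80 mm wide, 60 mm high; leave it.
- syrup: Amber bottle, 66 mm wide, 200 mm high; leave it.
- sugar: Glass jar with steel lid, 72 mm wide, 110 mm high; leave it.
- jug: Steel milk jug, 84 mm wide, 100 mm high; leave it.
- glass: Drinking glass, 68 mm wide, 120 mm high; leave it.
- spoon: Long bar spoon lying on the counter; leave it.

How it is judged:
By the outcome, as a careful person would: the job done as asked, in the order asked, and still so for the second after the job is handed in, with the robot touching nothing.
It also fails if it takes over 67 s, if anything falls off the work surface, if the arm or the gripper's body presses on something with over 40 N, if the wrist force passes 120 N, or if a joint passes its speed limit or range.

## Working session

There is one attempt and no reset: what is moved stays moved. The work goes in short steps, Python scripts to look and compute and a tool call to move; the robot and the scene stay as the last step left them, time stands still between calls to the robot, and variables do not carry over. Pictures are saved under pics/ and viewed, at most 11 in all, crops included, and the job is handed in when it is done.

Besides the shell and the picture viewer there is one more tool, called as a command line: name --argument value ..., lists and objects as JSON in quotes. step_arm: Moves the arm, as the interface text tells. Its arguments: {"type":"object","properties":{"motion":{"type":"array"},"hand":{"type":"number"},"squeeze":{"type":"number"}},"required":["motion"]}

```bash
mkdir -p pics; ls
python3 - <<'E'
from cell import robot
import cv2
print(robot.observe())
for n in ("scene","top"):
    c=robot.read_camera(n); cv2.imwrite(f"pics/{n}0.png",c["pixels"][:,:,::-1])
    print(n,c["intrinsics"],c["k1"],c["xyz"],c["rotation"])
E
```

```text
pics
{'time': 0.0, 'qpos': array([-1.39799153e+00,  3.42719017e-01,  1.52499738e+00, -5.23652881e-06,
        1.27540846e+00, -1.45993729e-01]), 'qvel': array([-9.28543182e-04,  7.10430112e-05,  1.56944622e-03,  1.01333207e-04,
        4.75769638e-04, -7.55319597e-05]), 'joint_efforts': array([-2.58915986e-05, -4.31237698e+01, -2.44220138e+01,  7.16627156e-02,
        5.59932785e-02, -1.45013391e-04]), 'tool_pos': array([ 0.16450606, -0.49816483,  0.24305373]), 'tool_rot': array([-3.14007602e+00, -2.17944451e-04,  3.18799888e-01]), 'contact_force': array([-0.60598189, -0.26842504,  0.48839277]), 'torque': array([-0.02863443, -0.00220192, -0.06642648]), 'grip_force': 0.0, 'opening': 0.09179443493804934}
scene [[409.93902621   0.         320.29971342]
 [  0.         409.93902621 198.76236962]
 [  0.           0.           1.        ]] -0.04658926771965536 [ 1.21905372 -0.42891184  1.12049324] [6.47067364e-01 3.22263624e-04 9.39576016e-01]
top [[374.24085353   0.         311.73633273]
 [  0.         374.24085353 205.80897057]
 [  0.           0.           1.        ]] 0.019813456825546395 [ 0.54575547 -0.00536454  1.39669118] [ 0.07420183  0.00303219 -1.54804236]
```

View pics/top0.png

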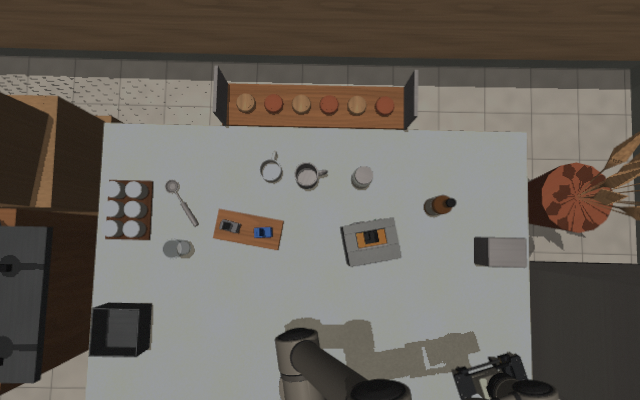

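View pics/scene0.png

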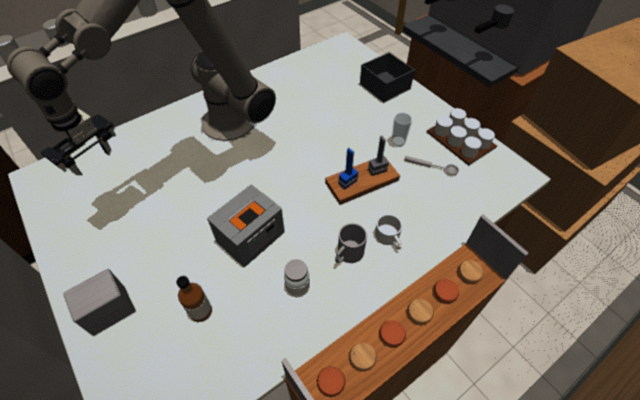

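The top view shows the stand at about (248,229), with blue at (264,232) and spent at (231,227). The unit is at about (371,241), with its orange flap at (371,237). Next I'll measure them.

```bash
cat > h.py <<'E'
import numpy as np, cv2
from scipy.spatial.transform import Rotation as Ro
from cell import robot
def pose(c,st=None):
    if "T_tool_cam" in c:
        T=np.array(c["T_tool_cam"]); R=Ro.from_euler("xyz",st["tool_rot"]).as_matrix()
        return R@T[:3,3]+st["tool_pos"], R@T[:3,:3]
    return np.array(c["xyz"]),Ro.from_euler("xyz",c["rotation"]).as_matrix()
def rays(c,px,st=None):
    px=np.array(px,float).reshape(-1,2); K=c["intrinsics"]
    d=(px-[K[0,2],K[1,2]])/K[0,0]; u=d.copy()
    for _ in range(10): u=d/(1+c["k1"]*(u**2).sum(1,keepdims=True))
    o,R=pose(c,st); return o,np.c_[u[:,0],-u[:,1],-np.ones(len(u))]@R.T
def plane(c,px,z,st=None):
    o,r=rays(c,px,st); return o+r*((z-o[2])/r[:,2])[:,None]
def tri(views):
    A=np.zeros((3,3));b=np.zeros(3)
    for o,r in views:
        r=r/np.linalg.norm(r); P=np.eye(3)-np.outer(r,r); A+=P; b+=P@o
    return np.linalg.solve(A,b)
def hsv(c): return cv2.cvtColor(c["pixels"],cv2.COLOR_RGB2HSV)
def mask(c,lo,hi,roi):
    m=cv2.inRange(hsv(c),np.array(lo),np.array(hi)); k=np.zeros_like(m); x0,y0,x1,y1=roi; k[y0:y1,x0:x1]=255
    return m&k
def big(m): return max(cv2.findContours(m,cv2.RETR_EXTERNAL,cv2.CHAIN_APPROX_NONE)[0],key=cv2.contourArea)
E
python3 - <<'E'
from h import *
t=robot.read_camera("top"); s=robot.read_camera("scene")
m=mask(t,(5,60,60),(25,255,255),(205,200,295,260)); r=cv2.minAreaRect(cv2.convexHull(big(m)))
b=plane(t,cv2.boxPoints(r),.03); print("stand",b.round(3),b.mean(0).round(4)); print(r)
m=mask(t,(5,150,100),(20,255,255),(335,210,410,270)); pts=np.argwhere(m)[:,::-1]; r=cv2.minAreaRect(pts.astype(np.float32))
b=plane(t,cv2.boxPoints(r),.135); print("flap",b.round(3),b.mean(0).round(4),r)
m=mask(t,(100,130,40),(130,255,255),(240,215,290,250)); p=np.argwhere(m)[:,::-1].mean(0); print("blue top",p,plane(t,p,.06))
m2=mask(s,(100,130,40),(130,255,255),(320,130,370,200)); q=np.argwhere(m2); print(q.min(0),q.max(0))
a=cv2.resize(t["pixels"][205:275,330:415],None,fx=4.5,fy=4.5,interpolation=cv2.INTER_CUBIC)
d=cv2.resize(t["pixels"][200:260,205:295],None,fx=4.25,fy=4.25,interpolation=cv2.INTER_CUBIC)
e=cv2.resize(s["pixels"][180:265,200:290],None,fx=4.2,fy=3,interpolation=cv2.INTER_CUBIC)
f=cv2.resize(s["pixels"][130:205,315:405],None,fx=4.2,fy=3.4,interpolation=cv2.INTER_CUBIC)
o=np.zeros((600,790,3),np.uint8)
for im,x,y in((a,0,0),(d,395,0),(e,0,320),(f,395,320)): o[y:y+im.shape[0],x:x+im.shape[1]]=im[:600-y,:790-x]
cv2.imwrite("pics/crops.png",o[:,:,::-1])
E
```

```text
stand [[0.522 0.359 0.03 ]
 [0.631 0.344 0.03 ]
 [0.592 0.103 0.03 ]
 [0.484 0.12  0.03 ]] [0.5572 0.2315 0.03  ]
((247.98910522460938, 229.05921936035156), (66.68048095703125, 30.108583450317383), 10.407711029052734)
flap [[ 0.551 -0.151  0.135]
 [ 0.569 -0.243  0.135]
 [ 0.522 -0.252  0.135]
 [ 0.504 -0.159  0.135]] [ 0.5365 -0.2013  0.135 ] ((371.1954040527344, 237.74859619140625), (14.221318244934082, 28.057119369506836), 80.13418579101562)
blue top [262.94244604 232.10791367] [[0.54715536 0.17261334 0.06      ]]
[149 340] [187 357]
```

View pics/crops.png

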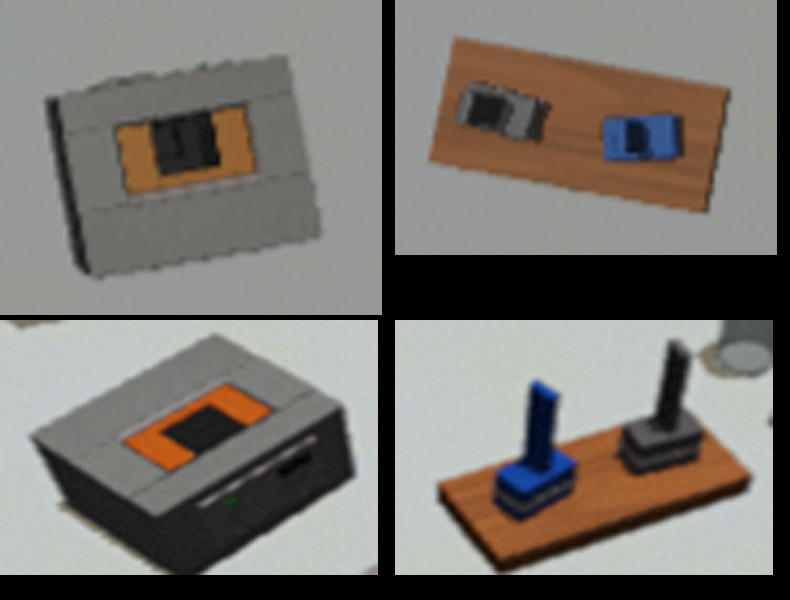

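The crops show the unit's hinge side (unbroken orange and the steel strip) facing the robot, and the notch opening away from it. The unit's yaw is about +0.19. The blue cartridge is in the stand's -y hole, turned slightly relative to the stand. I'll move over the unit first for a wrist view.

step_arm --motion '[[[0.6, -0.3, -0.25], 0.02], [[1.3, -0.7, -0.5], 0.03], [[2.1, -1.1, -0.8], 0.05], [[2.9, -1.5, -1.1], 0.06], [[3.7, -1.9, -1.4], 0.08], [[4.5, -2.3, -1.7], 0.1], [[5.2, -2.7, -2.0], 0.11], [[5.8, -3.0, -2.2], 0.12], [[6.2, -3.2, -2.3], 0.13], [[6.2, -3.2, -2.3], 0.13]]'

```text
time: 1.45
tool_pos: [0.4586, -0.1984, 0.3818]
tool_rot: [3.141, -0.0, 0.192]
contact_force: [-1.1, 0.4, 0.7]
opening: 0.0918
grip_force: 0.0
```

Run:
```python
from h import *
st=robot.observe(); w=robot.read_camera("wrist"); print(st["time"],st["tool_pos"],st["tool_rot"]); print(w["intrinsics"],w["k1"],w["T_tool_cam"])
np.savez("w1.npz",px=w["pixels"]); cv2.imwrite("pics/w1.png",w["pixels"][:,:,::-1])
```

```text
1.45 [ 0.45855418 -0.19844675  0.38178037] [ 3.14139646e+00 -3.38183259e-04  1.91780816e-01]
[[297.37143976   0.         318.05013562]
 [  0.         297.37143976 202.57945125]
 [  0.           0.           1.        ]] -0.04018743684194454 [[ 1.20834002e-03  9.62798866e-01  2.70216364e-01  7.15943813e-02]
 [ 9.99999105e-01 -1.31854437e-03  2.26315233e-04  6.17659981e-05]
 [ 5.74188314e-04  2.70215849e-01 -9.62799598e-01 -1.42094029e-01]
 [ 0.00000000e+00  0.00000000e+00  0.00000000e+00  1.00000000e+00]]
```

View pics/w1.png

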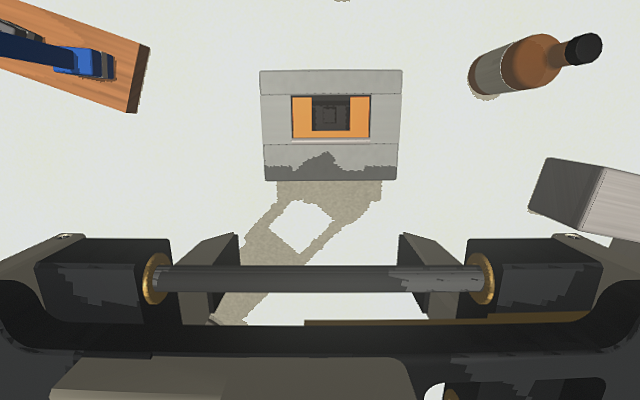

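The wrist view shows the unit's top face at about (260..403, 70..181), with the orange flap at (291..370, 95..138). The notch opens upward, away from the robot. Next I'll compute the unit's pose, then look at the cartridge.

Run:
```python
from h import *
st=robot.observe(); w=robot.read_camera("wrist")
m=mask(w,(8,120,120),(22,255,255),(270,80,390,150)); 
P=np.argwhere(m)[:,::-1]; r=cv2.minAreaRect(P.astype(np.float32)); bx=cv2.boxPoints(r); b=plane(w,bx,.1345,st)
print(r); print(b.round(4)); 
# side edges of orange: per-row extremes
rows=range(100,134); L=[[P[P[:,1]==y][:,0].min()-.0,y+.5] for y in rows]; R=[[P[P[:,1]==y][:,0].max()+1,y+.5] for y in rows]
cols=list(range(296,308))+list(range(354,366)); T=[[x+.5,P[P[:,0]==x][:,1].min()] for x in cols]; B=[[x+.5,P[P[:,0]==x][:,1].max()+1] for x in cols]
for n,e in zip("LRTB",(L,R,T,B)):
    q=plane(w,e,.1345,st)[:,:2]; vx,vy,x,y=cv2.fitLine(q.astype(np.float32),cv2.DIST_HUBER,0,.001,.001).ravel(); print(n,(x,y),np.degrees(np.arctan2(vy,vx)))
# outer top-face outline against counter: gray value threshold
g=hsv(w); print(g[60:80,330,2],g[110,250:275,2],g[110,388:412,2],g[172:190,300,2])
```

```text
((329.768798828125, 115.59019470214844), (40.476749420166016, 77.12647247314453), 89.01223754882812)
[[ 0.5491 -0.1471  0.1345]
 [ 0.5689 -0.2406  0.1345]
 [ 0.5211 -0.2529  0.1345]
 [ 0.5006 -0.1563  0.1345]]
L (np.float32(0.5244418), np.float32(-0.15273589)) 9.748342
R (np.float32(0.54636246), np.float32(-0.2473174)) 13.421239
T (np.float32(0.55922335), np.float32(-0.19606294)) -78.03574
B (np.float32(0.51022255), np.float32(-0.2058729)) -78.00787
[225 225 226 226 226 226 227 236 163 138 166 169 167 168 167 167 166 167
 166 166] [226 226 226 226 226 225 226 226 228 230 167 173 175 176 176 176 176 175
 175 176 176 176 175 175 175] [169 169 169 169 168 169 168 167 168 168 167 165 183 234 227 225 225 225
 225 226 225 225 225 226] [105 105 105 105 105 105 103  89 144 163 164 165 160 158 159 161 160 160]
```

step_arm --motion '[[[0.1, -0.7, 0], 0.02], [[0.2, -1.5, 0], 0.05], [[0.2, -2.3, 0], 0.08], [[0.1, -3.1, 0], 0.11], [[0, -3.9, 0], 0.14], [[-0.1, -4.7, 0], 0.17], [[-0.2, -5.4, 0], 0.19], [[-0.3, -5.8, 0], 0.19], [[-0.3, -5.8, 0], 0.19], [[-0.3, -5.8, 0], 0.19]]'

```text
time: 2.8
tool_pos: [0.3749, 0.1377, 0.3816]
tool_rot: [3.141, 0.0, -0.002]
contact_force: [-1.4, -0.5, -0.1]
opening: 0.0923
grip_force: 0.0
```

Run:
```python
from h import *
st=robot.observe(); w=robot.read_camera("wrist"); print(st["time"],st["tool_pos"],st["tool_rot"])
cv2.imwrite("pics/w2.png",w["pixels"][:,:,::-1])
```

```text
2.8 [0.3749122  0.13774168 0.38155287] [ 3.14092320e+00  1.68003205e-05 -2.29473810e-03]
```

View pics/w2.png

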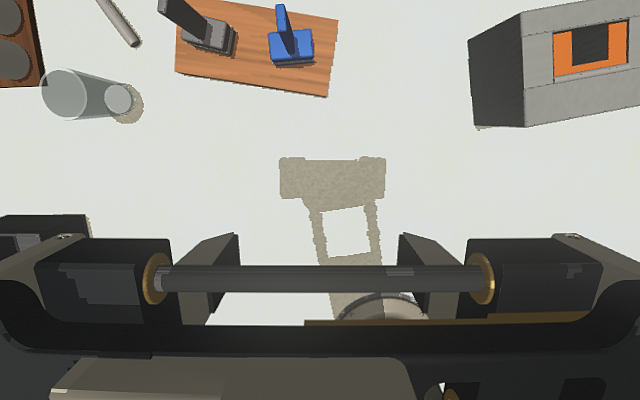

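The view shows blue at about (290,40) with its handle leaning outward by perspective, and the spent one at (215,35). I'll go nearer.

step_arm --motion '[[[0.5, -0.1, 0], 0], [[1.0, -0.3, 0], 0], [[1.5, -0.5, 0], 0], [[1.9, -0.6, 0], 0], [[1.9, -0.6, 0], 0], [[1.9, -0.6, 0], 0]]'

```text
time: 3.6
tool_pos: [0.4883, 0.1738, 0.3815]
tool_rot: [3.141, 0.001, -0.002]
contact_force: [0.1, -0.2, -0.3]
opening: 0.0918
grip_force: 0.0
```

Run:
```python
from h import *
st=robot.observe(); w=robot.read_camera("wrist"); print(st["time"],st["tool_pos"],st["tool_rot"])
cv2.imwrite("pics/w3.png",w["pixels"][:,:,::-1])
m=mask(w,(100,120,30),(130,255,255),(180,0,460,230)); c=big(m); print(cv2.boundingRect(c))
```

```text
3.6 [0.48834498 0.17378577 0.38149588] [ 3.14120297e+00  8.85886387e-04 -2.37842949e-03]
(297, 116, 41, 28)
```

View pics/w3.png

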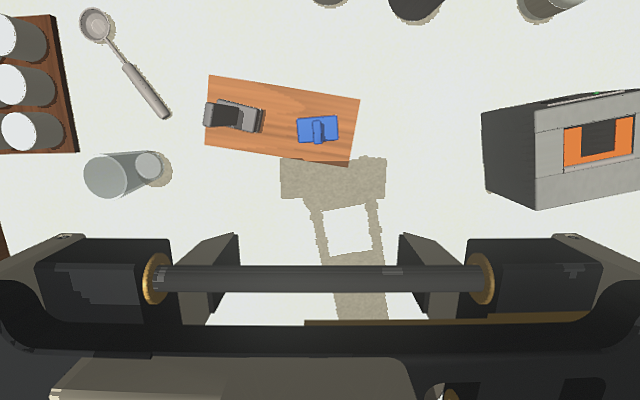

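The blue block spans (297..338, 116..143), with the handle nearly end-on at (317,132). Next I'll fit its edges.

Run:
```python
from h import *
st=robot.observe(); w=robot.read_camera("wrist")
m=mask(w,(100,120,30),(130,255,255),(280,100,360,150)); P=np.argwhere(m)[:,::-1]
def fit(e,z):
    q=plane(w,e,z,st)[:,:2]; vx,vy,x,y=cv2.fitLine(q.astype(np.float32),cv2.DIST_HUBER,0,.001,.001).ravel(); return np.array([x,y]).round(4),np.degrees(np.arctan(vy/vx)).round(2)
cols=list(range(300,310))+list(range(325,335))
print("far",fit([[x+.5,P[P[:,0]==x][:,1].min()] for x in cols],.08))
print("near",fit([[x+.5,P[P[:,0]==x][:,1].max()+1] for x in cols],.08))
rows=range(121,136)
for y in range(114,146,3): print(y,P[P[:,1]==y][:,0].min() if (P[:,1]==y).any() else 0,P[P[:,1]==y][:,0].max() if (P[:,1]==y).any() else 0)
print("L",fit([[P[P[:,1]==y][:,0].min(),y+.5] for y in rows],.08)); print("R",fit([[P[P[:,1]==y][:,0].max()+1,y+.5] for y in rows],.08))
cr=w["pixels"][105:155,285:350]; cv2.imwrite("pics/w3c.png",cv2.resize(cr,None,fx=10,fy=10,interpolation=cv2.INTER_NEAREST)[:,:,::-1])
```

```text
far (array([0.5628, 0.1744], dtype=float32), np.float32(-85.04))
near (array([0.5283, 0.1741], dtype=float32), np.float32(-85.01))
114 0 0
117 312 336
120 297 336
123 297 337
126 297 337
129 298 337
132 298 337
135 298 337
138 299 337
141 299 322
144 0 0
L (array([0.5482, 0.2035], dtype=float32), np.float32(4.67))
R (array([0.5447, 0.1446], dtype=float32), np.float32(0.91))
```

View pics/w3c.png

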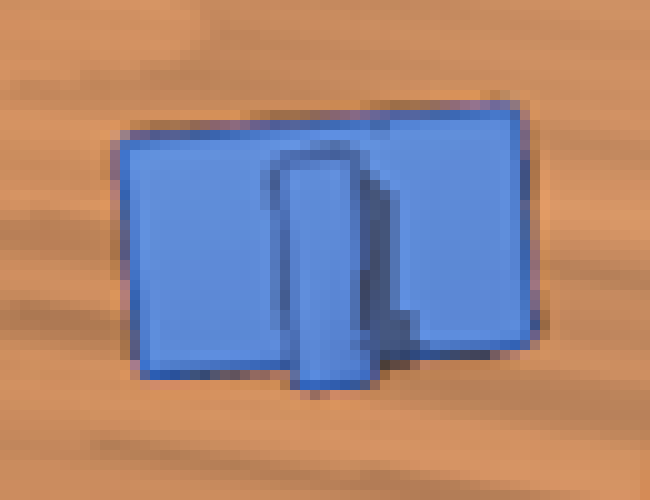

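step_arm --motion '[[[0.5, 0, 0.2], -0.04], [[0.96, 0, 0.7], -0.087], [[0.96, 0, 1.3], -0.087], [[0.96, 0, 1.9], -0.087], [[0.96, 0, 2.5], -0.087], [[0.96, 0, 3.1], -0.087], [[0.96, 0, 3.4], -0.087], [[0.96, 0, 3.57], -0.087], [[0.96, 0, 3.57], -0.087], [[0.96, 0, 3.57], -0.087]]' --hand 0

```text
time: 4.95
tool_pos: [0.5468, 0.1747, 0.1686]
tool_rot: [-3.142, -0.002, 0.086]
contact_force: [-0.5, 0.1, 0.4]
opening: 0.0916
grip_force: 0.0
```

step_arm --motion '[[[0, 0, 0], 0], [[0, 0, 0], 0], [[0, 0, 0], 0], [[0, 0, 0], 0], [[0, 0, 0], 0], [[0, 0, 0], 0], [[0, 0, 0], 0], [[0, 0, 0], 0]]' --hand 255 --squeeze 50

```text
time: 5.95
tool_pos: [0.5463, 0.1746, 0.1675]
tool_rot: [3.141, 0.0, 0.086]
contact_force: [-0.5, 0.3, 0.6]
opening: 0.0162
grip_force: 0.0
```

step_arm --motion '[[[0, 0, 0], 0], [[0, 0, 0], 0], [[0, 0, 0], 0], [[0, 0, 0], 0]]'

```text
time: 6.45
tool_pos: [0.5463, 0.1745, 0.1675]
tool_rot: [3.141, 0.0, 0.086]
contact_force: [-0.8, 0.5, -0.9]
opening: 0.0096
grip_force: 50.0
```

step_arm --motion '[[[0, 0, -0.1], 0], [[0, 0, -0.4], 0], [[0, 0, -0.9], 0], [[0, 0, -1.4], 0], [[0, 0, -1.9], 0], [[0, 0, -2.4], 0], [[0, 0, -2.8], 0], [[0, 0, -3.0], 0], [[0, 0, -3.0], 0], [[0, 0, -3.0], 0]]'

```text
time: 7.7
tool_pos: [0.5459, 0.1745, 0.3462]
tool_rot: [3.141, 0.002, 0.086]
contact_force: [0.2, -0.0, -4.7]
opening: 0.0096
grip_force: 50.0
```

Run:
```python
from h import *
st=robot.observe(); print({k:np.round(st[k],4) for k in("time","tool_pos","tool_rot","contact_force","torque","opening","grip_force")})
w=robot.read_camera("wrist"); cv2.imwrite("pics/w4.png",w["pixels"][:,:,::-1])
```

```text
{'time': np.float64(7.7), 'tool_pos': array([0.5459, 0.1745, 0.3462]), 'tool_rot': array([3.1413e+00, 2.4000e-03, 8.5800e-02]), 'contact_force': array([ 0.2339, -0.0337, -4.6783]), 'torque': array([0.0346, 0.0088, 0.026 ]), 'opening': np.float64(0.0096), 'grip_force': np.float64(49.9914)}
```

View pics/w4.png

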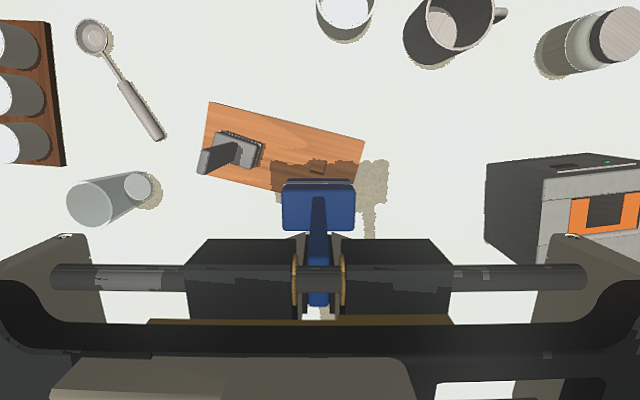

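The view shows the cartridge held, with its block at (282..355, 180..230) square to the jaws and its foot clear of the stand. I'll carry it over the unit.

step_arm --motion '[[[0, 0.4, 0], -0.02], [[-0.1, 1.1, 0], -0.03], [[-0.2, 1.8, 0], -0.04], [[-0.3, 2.6, 0], -0.06], [[-0.35, 3.4, 0], -0.08], [[-0.45, 4.2, 0], -0.1], [[-0.5, 5.0, 0], -0.12], [[-0.6, 5.7, 0], -0.121], [[-0.645, 6.1, 0], -0.121], [[-0.645, 6.19, 0], -0.121]]'

```text
time: 9.0
tool_pos: [0.5391, -0.2001, 0.3463]
tool_rot: [-3.14, 0.002, 0.204]
contact_force: [0.2, 0.0, -3.1]
opening: 0.0098
grip_force: 50.0
```

step_arm --motion '[[[0, 0, 0], 0], [[0, 0, 0], 0], [[0, 0, 0], 0], [[0, 0, 0], 0]]'

```text
time: 9.5
tool_pos: [0.5397, -0.1981, 0.3476]
tool_rot: [3.141, -0.0, 0.208]
contact_force: [0.1, -0.5, -3.6]
opening: 0.0099
grip_force: 50.0
```

Run:
```python
from h import *
st=robot.observe(); print({k:np.round(st[k],4) for k in("time","tool_pos","tool_rot","contact_force","torque","grip_force")})
w=robot.read_camera("wrist"); z=st["tool_pos"][2]-.1595+.072
m=mask(w,(100,100,20),(130,255,255),(260,150,380,240)); P=np.argwhere(m)[:,::-1]
R=Ro.from_euler("xyz",st["tool_rot"]).as_matrix()
def fit(e):
    q=((plane(w,e,z,st)-st["tool_pos"])@R)[:,:2]; vx,vy,x,y=cv2.fitLine(q.astype(np.float32),cv2.DIST_HUBER,0,.001,.001).ravel(); return np.array([x,y]).round(4),np.degrees(np.arctan(vy/vx)).round(2)
col=hsv(w)[170:240,290]; print([tuple(c) for c in col[::2]])
rows=range(195,220); print("L",fit([[P[P[:,1]==y][:,0].min(),y+.5] for y in rows]),"R",fit([[P[P[:,1]==y][:,0].max()+1,y+.5] for y in rows]))
cols=list(range(288,300))+list(range(335,350)); print("far blob",fit([[x+.5,P[P[:,0]==x][:,1].min()] for x in cols]),"near",fit([[x+.5,P[P[:,0]==x][:,1].max()+1] for x in cols]))
s=robot.read_camera("scene"); t=robot.read_camera("top")
a=cv2.resize(w["pixels"][150:250,220:420],None,fx=3.9,fy=3,interpolation=cv2.INTER_CUBIC); b=cv2.resize(s["pixels"][150:260,180:310],None,fx=3,fy=2.7,interpolation=cv2.INTER_CUBIC);d=cv2.resize(t["pixels"][190:290,310:430],None,fx=3.2,fy=2.9,interpolation=cv2.INTER_CUBIC)
o=np.zeros((600,790,3),np.uint8); o[:300,:780]=a; o[300:597,:390]=b; o[300:590,395:779]=d; cv2.imwrite("pics/c5.png",o[:,:,::-1])
```

```text
{'time': np.float64(9.5), 'tool_pos': array([ 0.5397, -0.1981,  0.3476]), 'tool_rot': array([ 3.1414e+00, -1.0000e-04,  2.0770e-01]), 'contact_force': array([ 0.1155, -0.4648, -3.567 ]), 'torque': array([-0.0057,  0.0044, -0.0175]), 'grip_force': np.float64(49.9914)}
[(np.uint8(15), np.uint8(158), np.uint8(227)), (np.uint8(16), np.uint8(160), np.uint8(231)), (np.uint8(11), np.uint8(158), np.uint8(171)), (np.uint8(10), np.uint8(160), np.uint8(169)), (np.uint8(8), np.uint8(78), np.uint8(95)), (np.uint8(111), np.uint8(121), np.uint8(76)), (np.uint8(18), np.uint8(33), np.uint8(94)), (np.uint8(112), np.uint8(84), np.uint8(76)), (np.uint8(111), np.uint8(94), np.uint8(76)), (np.uint8(110), np.uint8(89), np.uint8(72)), (np.uint8(111), np.uint8(128), np.uint8(102)), (np.uint8(109), np.uint8(136), np.uint8(122)), (np.uint8(109), np.uint8(139), np.uint8(130)), (np.uint8(109), np.uint8(139), np.uint8(130)), (np.uint8(109), np.uint8(141), np.uint8(128)), (np.uint8(109), np.uint8(141), np.uint8(128)), (np.uint8(109), np.uint8(142), np.uint8(129)), (np.uint8(109), np.uint8(141), np.uint8(128)), (np
[... 347 characters left out ...]
nt8(150), np.uint8(124)), (np.uint8(109), np.uint8(150), np.uint8(124)), (np.uint8(109), np.uint8(151), np.uint8(123)), (np.uint8(109), np.uint8(153), np.uint8(122)), (np.uint8(109), np.uint8(155), np.uint8(123)), (np.uint8(110), np.uint8(197), np.uint8(97)), (np.uint8(27), np.uint8(16), np.uint8(172)), (np.uint8(27), np.uint8(14), np.uint8(168)), (np.uint8(30), np.uint8(14), np.uint8(159)), (np.uint8(23), np.uint8(28), np.uint8(73))]
L (array([ 0.0021, -0.0291], dtype=float32), np.float32(1.82)) R (array([0.0022, 0.0298], dtype=float32), np.float32(-2.0))
far blob (array([ 0.0264, -0.0002], dtype=float32), np.float32(89.93)) near (array([-0.0172,  0.0039], dtype=float32), np.float32(89.92))
```

View pics/c5.png

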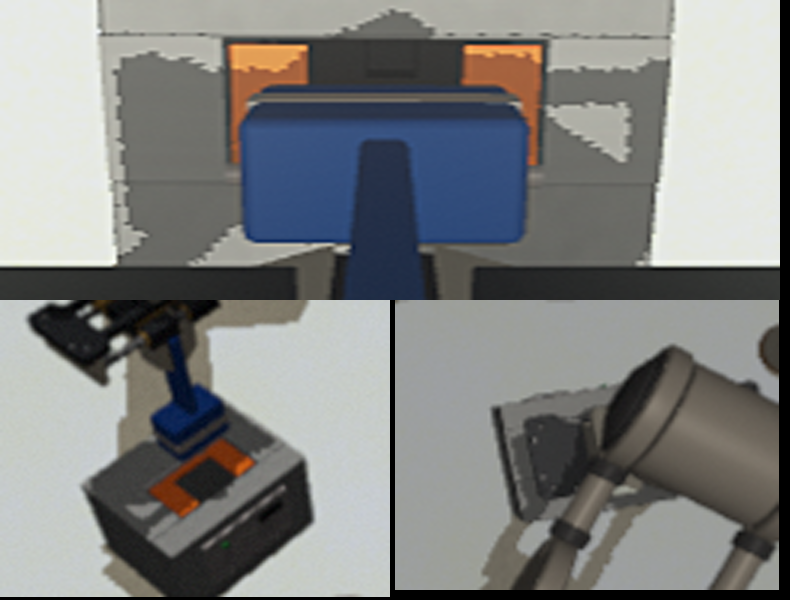

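The cartridge is centred in the jaws to about 1 mm and square to them. It hovers over the mouth, aligned with the flap. Now I'll lower it gently through the flap.

step_arm --motion '[[[-0.01, 0, 0.3], 0], [[-0.01, 0, 0.7], 0], [[-0.01, 0, 1.0], 0], [[-0.01, 0, 1.15], 0], [[-0.01, 0, 1.25], 0], [[-0.01, 0, 1.35], 0], [[-0.01, 0, 1.45], 0], [[-0.01, 0, 1.55], 0], [[-0.01, 0, 1.65], 0], [[-0.01, 0, 1.65], 0]]'

```text
time: 10.9
tool_pos: [0.5397, -0.1989, 0.248]
tool_rot: [3.141, -0.001, 0.207]
contact_force: [4.2, 0.3, -1.3]
opening: 0.0099
grip_force: 50.0
```

step_arm --motion '[[[0, 0, 0.1], 0], [[0, 0, 0.2], 0], [[0, 0, 0.3], 0], [[0, 0, 0.4], 0], [[0, 0, 0.5], 0], [[0, 0, 0.6], 0], [[0, 0, 0.7], 0], [[0, 0, 0.8], 0], [[0, 0, 0.87], 0], [[0, 0, 0.87], 0]]'

```text
time: 12.15
tool_pos: [0.5389, -0.1988, 0.1957]
tool_rot: [-3.141, 0.0, 0.207]
contact_force: [4.0, 0.6, -4.4]
opening: 0.0099
grip_force: 50.0
```

```bash
cat > s.py <<'E'
from h import *
st=robot.observe(); print({k:np.round(st[k],4).tolist() for k in("time","tool_pos","tool_rot","contact_force","torque","grip_force")})
a=.207; d=st["tool_pos"][:2]-[.5393,-.1991]; f=st["contact_force"]
print("unit xy mm",1000*(d@[np.cos(a),np.sin(a)]).round(4),1000*(d@[-np.sin(a),np.cos(a)]).round(4),"origin z",(1000*(st["tool_pos"][2]-.1595)).round(1),"F unit",(f[:2]@[[np.cos(a),-np.sin(a)],[np.sin(a),np.cos(a)]]).round(1),f[2].round(1))
E
python3 s.py
```

```text
{'time': 12.15, 'tool_pos': [0.5389, -0.1988, 0.1957], 'tool_rot': [-3.1412, 0.0004, 0.2067], 'contact_force': [4.049, 0.6108, -4.3825], 'torque': [0.1594, -0.9804, -0.0769], 'grip_force': 49.987}
unit xy mm -0.3 0.4 origin z 36.2 F unit [ 4.1 -0.2] -4.4
```

step_arm --motion '[[[0, 0.04, 0.03], 0], [[0, 0.04, 0.06], 0], [[0, 0.04, 0.08], 0], [[0, 0.04, 0.1], 0], [[0, 0.04, 0.12], 0], [[0, 0.04, 0.13], 0], [[0, 0.04, 0.13], 0]]'

```text
time: 13.02
tool_pos: [0.5395, -0.2012, 0.1884]
tool_rot: [3.142, 0.0, 0.207]
contact_force: [3.3, 1.0, -2.8]
opening: 0.0098
grip_force: 50.0
```

```bash
python3 s.py
```

```text
{'time': 13.025, 'tool_pos': [0.5395, -0.2012, 0.1884], 'tool_rot': [3.1415, 0.0001, 0.2068], 'contact_force': [3.3363, 1.0083, -2.7985], 'torque': [0.0956, -0.6869, -0.0191], 'grip_force': 49.9894}
unit xy mm -0.3 -2.1 origin z 28.9 F unit [3.5 0.3] -2.8
```

step_arm --motion '[[[0, 0, 0.01], 0], [[0, 0, 0.02], 0], [[0, 0, 0.02], 0]]'

```text
time: 13.4
tool_pos: [0.5395, -0.2012, 0.1872]
tool_rot: [-3.142, 0.0, 0.207]
contact_force: [2.9, -0.3, -1.7]
opening: 0.0096
grip_force: 50.0
```

```bash
python3 s.py
```

```text
{'time': 13.4, 'tool_pos': [0.5395, -0.2012, 0.1872], 'tool_rot': [-3.1416, 0.0001, 0.2067], 'contact_force': [2.9146, -0.3126, -1.7186], 'torque': [0.1849, -0.6561, -0.085], 'grip_force': 49.9892}
unit xy mm -0.3 -2.1 origin z 27.7 F unit [ 2.8 -0.9] -1.7
```

step_arm --motion '[[[0, 0, 0.01], 0], [[0, 0, 0.02], 0], [[0, 0, 0.03], 0], [[0, 0, 0.03], 0]]'

```text
time: 13.9
tool_pos: [0.5395, -0.2012, 0.1854]
tool_rot: [3.142, 0.0, 0.207]
contact_force: [2.4, 0.9, -3.2]
opening: 0.0099
grip_force: 50.0
```

```bash
python3 s.py
```

```text
{'time': 13.9, 'tool_pos': [0.5395, -0.2012, 0.1854], 'tool_rot': [3.1415, 0.0, 0.2068], 'contact_force': [2.4327, 0.9333, -3.1628], 'torque': [0.111, -0.6857, -0.0087], 'grip_force': 49.9892}
unit xy mm -0.3 -2.1 origin z 25.9 F unit [2.6 0.4] -3.2
```

The foot is 4 mm below floor level with no push back, so it has entered the socket. I'll continue down.

step_arm --motion '[[[0, 0, 0.04], 0], [[0, 0, 0.08], 0], [[0, 0, 0.12], 0], [[0, 0, 0.16], 0], [[0, 0, 0.2], 0], [[0, 0, 0.24], 0], [[0, 0, 0.26], 0], [[0, 0, 0.26], 0]]'

```text
time: 14.9
tool_pos: [0.5386, -0.2011, 0.1694]
tool_rot: [-3.141, 0.002, 0.207]
contact_force: [-0.5, 0.1, -3.4]
opening: 0.0096
grip_force: 50.0
```

```bash
python3 s.py
```

```text
{'time': 14.9, 'tool_pos': [0.5386, -0.2011, 0.1694], 'tool_rot': [-3.1407, 0.0023, 0.2069], 'contact_force': [-0.4774, 0.1179, -3.3921], 'torque': [0.0508, 0.002, -0.0244], 'grip_force': 49.9914}
unit xy mm -1.1 -1.8 origin z 9.9 F unit [-0.4  0.2] -3.4
```

step_arm --motion '[[[0, 0, 0.01], 0], [[0, 0, 0.02], 0], [[0, 0, 0.03], 0], [[0, 0, 0.04], 0], [[0, 0, 0.045], 0], [[0, 0, 0.045], 0]]'

```text
time: 15.65
tool_pos: [0.5395, -0.2012, 0.1673]
tool_rot: [3.141, 0.0, 0.207]
contact_force: [-0.3, 0.7, -2.4]
opening: 0.0098
grip_force: 50.0
```

```bash
python3 s.py
```

```text
{'time': 15.65, 'tool_pos': [0.5395, -0.2012, 0.1673], 'tool_rot': [3.1415, 0.0, 0.2069], 'contact_force': [-0.3409, 0.6803, -2.4014], 'torque': [0.0313, 0.1499, -0.0411], 'grip_force': 49.9916}
unit xy mm -0.3 -2.1 origin z 7.8 F unit [-0.2  0.7] -2.4
```

step_arm --motion '[[[0, 0, 0.01], 0], [[0, 0, 0.02], 0], [[0, 0, 0.02], 0]]'

```text
time: 16.02
tool_pos: [0.5395, -0.2013, 0.1664]
tool_rot: [3.141, -0.0, 0.207]
contact_force: [-1.9, 0.8, 1.6]
opening: 0.0094
grip_force: 50.0
```

```bash
python3 s.py
```

```text
{'time': 16.025, 'tool_pos': [0.5395, -0.2013, 0.1664], 'tool_rot': [3.1413, -0.0002, 0.2068], 'contact_force': [-1.9447, 0.8269, 1.638], 'torque': [0.1749, 0.3518, 0.0178], 'grip_force': 49.9925}
unit xy mm -0.2 -2.1 origin z 6.9 F unit [-1.7  1.2] 1.6
```

Pressed home: about 5 N against the carriage at origin z ≈ 7 mm, and the flap's side push is gone. I'll press slightly more, check the view, then release.

step_arm --motion '[[[0, 0, 0.01], 0], [[0, 0, 0.01], 0], [[0, 0, 0.01], 0]]'

```text
time: 16.4
tool_pos: [0.5395, -0.2013, 0.1657]
tool_rot: [3.141, -0.0, 0.207]
contact_force: [-2.4, 0.6, 4.0]
opening: 0.0096
grip_force: 50.0
```

```bash
python3 s.py
python3 - <<'E'
from h import *
w=robot.read_camera("wrist"); s=robot.read_camera("scene")
a=cv2.resize(w["pixels"][60:260,200:440],None,fx=3.2,fy=1.5*1.0,interpolation=cv2.INTER_CUBIC); b=cv2.resize(s["pixels"][150:260,190:310],None,fx=3.2,fy=2.6,interpolation=cv2.INTER_CUBIC)
a=cv2.resize(w["pixels"][60:260,200:440],(390,325)); b=cv2.resize(s["pixels"][150:260,190:310],(390,325),interpolation=cv2.INTER_CUBIC)
cv2.imwrite("pics/c6.png",np.hstack([a,b])[:,:,::-1])
E
```

```text
{'time': 16.4, 'tool_pos': [0.5395, -0.2013, 0.1657], 'tool_rot': [3.1412, -0.0003, 0.2068], 'contact_force': [-2.3717, 0.6123, 3.984], 'torque': [0.1853, 0.4908, 0.0047], 'grip_force': 49.9932}
unit xy mm -0.2 -2.2 origin z 6.2 F unit [-2.2  1.1] 4.0
```

View pics/c6.png

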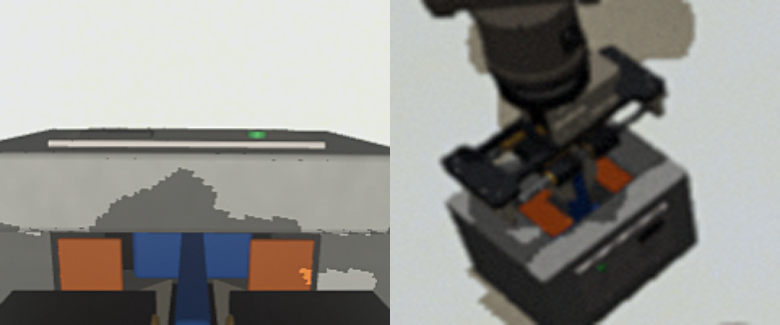

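The flap is level again on both sides of the blue handle, with the block below it and pressed home at about 7.5 N. I'll release and retreat straight up.

step_arm --motion '[[[0, 0, 0], 0], [[0, 0, 0], 0], [[0, 0, 0], 0], [[0, 0, 0], 0], [[0, 0, 0], 0], [[0, 0, 0], 0], [[0, 0, 0], 0], [[0, 0, 0], 0], [[0, 0, 0], 0], [[0, 0, 0], 0]]' --hand 0

```text
time: 17.75
tool_pos: [0.5395, -0.2012, 0.1654]
tool_rot: [3.141, -0.0, 0.207]
contact_force: [-0.1, 0.2, -0.3]
opening: 0.0918
grip_force: 0.0
```

step_arm --motion '[[[0, 0, -0.1], 0], [[0, 0, -0.3], 0], [[0, 0, -0.6], 0], [[0, 0, -1.0], 0], [[0, 0, -1.5], 0], [[0, 0, -2.0], 0], [[-0.3, 0, -2.5], 0], [[-0.8, 0, -3.0], 0], [[-1.0, 0, -3.2], 0], [[-1.0, 0, -3.2], 0]]'

```text
time: 19.0
tool_pos: [0.4807, -0.2137, 0.3584]
tool_rot: [3.14, -0.002, 0.206]
contact_force: [0.1, -0.2, -0.1]
opening: 0.0919
grip_force: 0.0
```

```bash
python3 s.py
python3 - <<'E'
from h import *
w=robot.read_camera("wrist"); cv2.imwrite("pics/w7.png",w["pixels"][:,:,::-1])
E
```

```text
{'time': 19.0, 'tool_pos': [0.4807, -0.2137, 0.3584], 'tool_rot': [3.14, -0.0018, 0.2059], 'contact_force': [0.0606, -0.181, -0.0945], 'torque': [0.0295, 0.0183, 0.012], 'grip_force': 0.0}
unit xy mm -60.400000000000006 -2.3 origin z 198.9 F unit [ 0.  -0.2] -0.1
```

View pics/w7.png

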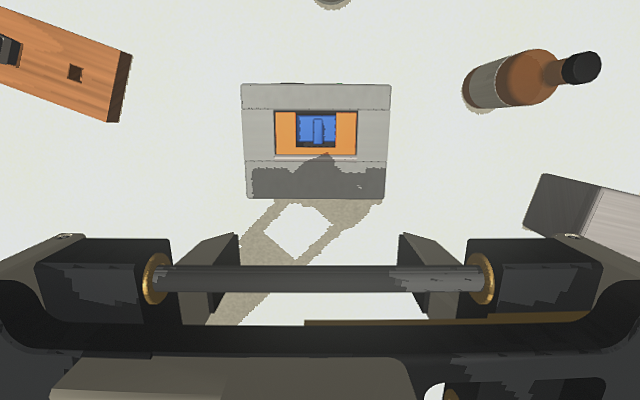

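The view shows the flap fully shut at (275..356, 111..155), with the blue block and handle standing in its notch at (318,130). The gripper is clear, so I'll hand in.

```bash
python3 -c "
from cell import robot
print(robot.hand_in())"
```

```text
the job is handed in; nothing more can be done
None
```

The blue cartridge is pressed fully home in the filter unit (about 7.5 N at most), the flap has sprung shut around its handle, the arm is clear, and the job was handed in at about 19 s.

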